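Load a ring on an indexing slide and hold it in the first ball detent

ROBOT

A 6-joint arm with a two-finger parallel gripper is mounted at the origin on the work surface; the furniture and walls round the work are solid. World frame = base frame: x ahead of the robot, y to its left, z up, the work surface at z = 0. Lengths are in mm, angles in rad, forces in N, time in s.
With the tool pointing down it reaches from about 350 to 775 mm from the base axis. Payload 7.3 kg.
Tool frame: the origin (TCP) lies on the centre line of the jaws, within the pads' length; the fingertips stand 17 mm ahead of it and the grasp point (between the pads) lies 2 mm behind it; z points along the fingers, y is the line along which they close (so a half turn about z gives the same grasp; the last joint's range is limited). The gripper opens to 92 mm and grips with 3 to 60 N. Pads are 19 mm wide; open, the fingers measure 130 mm over their backs; the gripper's body (75 mm by 190 mm) begins 47 mm behind the grasp point.
Start: joints at [-0.146, 0.342, 1.524, -0, 1.275, -0.146], TCP at [525.017, 0.02, 243.741] pointing down, gripper open.
Joint ranges: [-2.53, 2.53], [-0.77, 2.02], [0.04, 2.7], [-1, 4.14], [0.28, 2.66], [-3.11, 3.11]. Speed limits (rad/s): [2.57, 2.57, 3.14, 3.14, 3.14, 3.14].

INTERFACE

Orientations are given as [roll, pitch, yaw] about the fixed x, y, z axes, in that order (R = Rz(yaw) Ry(pitch) Rx(roll)).
In Python, from plant import bot gives the robot as it stands. The module is installed in compiled form; this text tells all that it offers.
- The arm moves only by the shell command python3 -m pendant 'ROWS'. ROWS is JSON, a list of rows, each a list of 3 entries, a list of its own where there are three numbers: the shift along the world's x, y, z as a fraction of full scale, then the turn, a rotation vector about the world's x, y, z as a fraction of full scale, then the opening, from -1 (shut) to 1 (fully open), so that 0 is half open. In form: [[[tx, ty, tz], [rx, ry, rz], claw], ...]. A call has exactly 10 rows; each row shifts and turns the commanded pose from where the row before left it; what a row does not reach is not made up. Full scale, the value 1, is 30 mm for a shift and 0.12 rad for a turn. A row lasts 1/12 s, in which the tool goes at most 41.7 mm and 7.16 degrees, less where a joint would pass 70% of its speed; a pose out of reach is approached as far as the arm can. A call with a number of a shift or a turn outside -1 to 1 is refused whole. A call with a gripper value outside its range is refused whole. The fingers move at their own pace and stop on an object; the grip force is fixed at half the most. Time passes only in rows, so rows that do not move let the fingers close, or fill a call up. It gives the time, the measured TCP pose, the force, the opening and the grip force at its end, in the units of the state.
- bot.get_obs(): the state, without advancing time (a new reading comes with each control period).
- bot.capture(name): name is "scene" or "side" or "wrist"; returns the picture (420x560x3 uint8, blue, green, red); there is no depth.
- bot.camera_params(name): a dict with "fovy" (degrees; the focal length in pixels is half the picture's height over the tangent of half this angle, whatever the lens; pixels are square), "cx", "cy" (the principal point, pixels), "camera_from_world" (4x4, takes a point from world to camera coordinates). Camera axes: x right, y down, z forward; pixel columns grow to the right and rows downward; lengths in mm; the calibration is good to about 2 mm. A picture is of the moment at which its call begins: read the wrist's pose just before it. camera_params takes no time and is no camera call; for the wrist camera it gives the pose at the moment of the call.
- bot.close_job(): hands the job in; it is judged then, once.
The state is a dict: "time": time; "joint_positions": joint angles; "dq": joint speeds; "tau": joint torques, N m; "tool_pos": TCP position; "tcp_rot": TCP orientation; "contact_force": force on the tool from outside, world axes, zero at the start; "moment": the same for the moment, N m; "grip_width": finger opening in mm; "finger_force": force on a finger pad.
Only numpy, scipy, OpenCV 4.12 (cv2) and the standard library are available. Lean on these libraries where they do the work, as an engineer would, in place of code of your own. Each camera call takes 0.05 s, during which the arm holds its last target. There are 200 camera calls.

TASK

Put the loose stainless ring over the round spigot on the carriage of the indexing slide so that it sits flat on the carriage plate, and let go of it. Then grip the carriage's upright black handle and ease it along its rail until its spring ball clicks into the first notch of the index bar, without running on past that notch, leaving the other things on the table where they are. Finish holding: the program ends with the fingers still gripping the handle and the carriage in the notch, ready for the ring to be tacked.

Things in the scene. Friction and masses are not known exactly. Their poses are not given: they have to be found in the camera images.
- slide_base: The indexing slide, bolted to the table: steel base plate 84 mm (x) by 290 mm (y), 12 mm thick, with a guide rail along it and an end stop at each end. Origin: centre of the underside, on the table top. y is the direction of the slide: the loading end is at -y and the carriage is slid towards +y. The -x side, with the index bar, looks to the robot.
- spigot (a point): Centre of the spigot's foot, in the top plane of the carriage plate (46 mm above the table); y axis along the slide. The spigot is a steel disc 47 mm in diameter, 18 mm high, its top 5 mm tapered to 39 mm, with a screw head 3 mm high on it. It rides with the carriage; the plate is 68 by 140 mm and 10 mm thick.
- ring: The loose stainless ring blank: outside diameter 64 mm, height 26 mm, wall 5 mm, bore nominally 54 mm but slightly eight-sided (it goes over a plug of up to 49 mm, so it has about 1 mm of play each way on the spigot), 0.17 kg. It lies flat on the table in front of the slide. Origin: centre of its underside; z is the ring's axis.
- slide_handle: The upright round black handle on the carriage, free to turn about its own axis: 22 mm in diameter (foot 26 mm), 52 mm high, tapered at the very top. Origin: centre of its foot, on the carriage plate 46 mm above the table, so its top is 98 mm above the table. It stands on the line of the rail, 85 mm from the spigot towards the loading end.
- carriage (a joint): Travel of the carriage along the slide, in m: 0 at the loading end, 0.12 at the far stop; it starts between 0 and 0.02 with the spring ball on the plain part of the bar. It slides with 1 to 2 N of friction, and stays where it is left.
- plunger_tip (a point): The point straight under the spring ball on the carriage's front lug, at the level of the index bar's top (26 mm above the table). It rides with the carriage; it lies 40 mm in front (-x of the slide) and 42 mm towards the loading end (-y) from the spigot.
- first_notch (a point): Middle of the first notch of the index bar, at the bar's top, 26 mm above the table; y axis along the slide. The bar, 16 by 210 mm, lies along the front of the base, set at a different place along it each time. Its two notches are 90 degree V grooves across it, 10 mm wide, 5 mm deep, 40 mm apart; the carriage reaches this one first. The ball is in it when plunger_tip agrees with this point along y.
- ball_plunger (a joint): Drop of the 12 mm spring ball, in m: about 0.0005 while it rides on top of the bar, about 0.003 when it sits in a notch. It begins to drop some 5 mm before the middle of a notch and then pulls the carriage in with several newtons; in the middle the pull along the slide is nil, and to push it out again takes about 6 to 8 N.
- coupon: Bystander: plate blank lying flat, 60 by 60 by 10 mm. Origin: centre of its underside.
- tape: Bystander: yellow tape measure standing on its foot, 36 by 80 mm, 62 mm high. Origin: centre of its underside.

How it is judged:
By the outcome, as a careful person would: the job done as asked, in the order asked, and still so for the second after the job is handed in, while the arm keeps its last pose, push and grip.
It also fails if it takes over 64 s, if anything falls off the work surface, if the arm or the gripper's body presses on something with over 40 N, if the wrist force passes 120 N, or if a joint passes its speed limit or range.

## Working session

There is one attempt and no reset: what is moved stays moved. The work goes in short steps, Python scripts to look and compute and a shell command to move; the robot and the scene stay as the last step left them, time stands still between calls to the robot, and variables do not carry over. Pictures are saved under pics/ and viewed, at most 10 in all, crops included, and the job is handed in when it is done.

```bash
mkdir -p pics; python3 - <<'E'
from plant import bot
import cv2
for n in ("scene","side"):
    p=bot.camera_params(n); print(n,p["fovy"],p["cx"],p["cy"]); print(p["camera_from_world"].round(3) if hasattr(p["camera_from_world"],'round') else p["camera_from_world"])
    cv2.imwrite(f"pics/{n}0.png",bot.capture(n))
o=bot.get_obs(); print(o["time"],o["tool_pos"],o["tcp_rot"],o["grip_width"])
E
```

```text
scene 51.19793194199288 268.43643455525194 208.26034042086104
[[ 7.90000e-01 -6.13000e-01  2.00000e-02 -3.28600e+02]
 [-4.27000e-01 -5.73000e-01 -7.00000e-01  2.87969e+02]
 [ 4.40000e-01  5.45000e-01 -7.14000e-01  6.42257e+02]
 [ 0.00000e+00  0.00000e+00  0.00000e+00  1.00000e+00]]
side 47.49520579052338 279.4008202497962 210.89023018634964
[[ 9.75000e-01 -2.21000e-01 -2.20000e-02 -4.26349e+02]
 [-1.31000e-01 -4.93000e-01 -8.60000e-01  1.61788e+02]
 [ 1.79000e-01  8.41000e-01 -5.10000e-01  7.32864e+02]
 [ 0.00000e+00  0.00000e+00  0.00000e+00  1.00000e+00]]
0.1 [5.24670770e+02 9.06446229e-02 2.43113295e+02] [-3.14023286e+00 -2.18033878e-04  1.57080968e+00] 91.42561684734679
```

View pics/scene0.png

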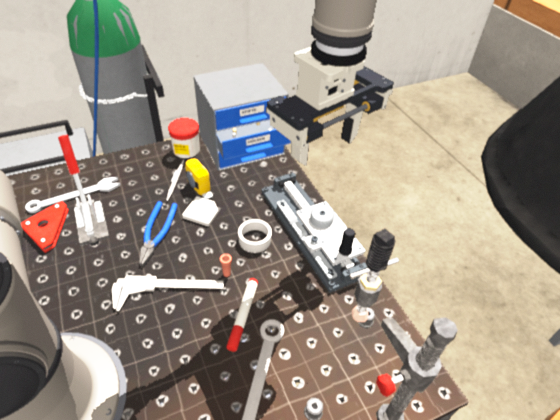

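View pics/side0.png

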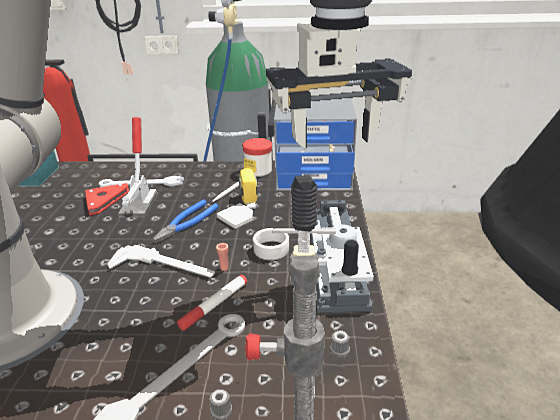

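The scene picture shows the ring at about (255,229), the spigot at (321,212), the handle top at (348,234) and a stand with a black grip at (380,250). In the side picture the ring is at about (270,240), the spigot at (343,231), the handle top at (351,242) and the black grip at (304,200).

```bash
cat > h.py <<'E'
from plant import bot
import numpy as np, cv2
def P(n):
    p=bot.camera_params(n); f=210/np.tan(np.radians(p["fovy"]/2)); return f,p["cx"],p["cy"],np.array(p["camera_from_world"])
def ray(p,u,v):
    f,cx,cy,M=p; R=M[:3,:3]; return -R.T@M[:3,3], R.T@np.array([(u-cx)/f,(v-cy)/f,1])
def onz(p,u,v,z):
    c,d=ray(p,u,v); return c+d*(z-c[2])/d[2]
def tri(p,a,q,b):
    c,d=ray(p,*a); e,g=ray(q,*b); s=np.linalg.lstsq(np.c_[d,-g],e-c,rcond=None)[0]
    x,y=c+d*s[0],e+g*s[1]; return (x+y)/2, np.linalg.norm(x-y)
def proj(p,X):
    f,cx,cy,M=p; c=M[:3,:3]@X+M[:3,3]; return f*c[0]/c[2]+cx,f*c[1]/c[2]+cy
E
python3 - <<'E'
from h import *
s=P("scene");d=P("side");np.set_printoptions(precision=1,suppress=True)
for n,a,b,z in (("ring top",(255,229),(270,237),26),("handle top",(348,234),(351,242),98),("spig top",(321,210),(343,230),67),("black top",(381,236),(304,180),150),("coupon",(204,209),(237,215),10),("tape top",(195,166),(248,174),62)):
    print(n,onz(s,*a,z)[:2],onz(d,*b,z)[:2],*tri(s,a,d,b))
cv2.imwrite("pics/w0.png",bot.capture("wrist"))
w=P("wrist");print(w)
im=cv2.resize(bot.capture("scene")[150:300,180:420],None,fx=3.3,fy=3.3,interpolation=cv2.INTER_CUBIC);cv2.imwrite("pics/s1.png",im)
E
```

```text
ring top [438.8  73.2] [436.6  71.3] [437.6  72.5  26.1] 2.165292596277024
handle top [522.3 -83.8] [531.3 -78.3] [527.4 -81.5  97.5] 7.598937084623886
spig top [547.3   7.3] [547.8   0.7] [552.4  12.   59.5] 0.7514741976401771
black top [ 522.3 -145.5] [490.2  37.8] [ 422.4 -203.   275.6] 4.414462155037343
coupon [395.4 193.2] [393.1 189.2] [394.6 193.4   8.5] 2.8754636632017383
tape top [424.4 267.4] [430.5 261.7] [431.8 280.   51.7] 3.4165895687379786
(np.float64(334.11090805154845), 278.86053875006775, 208.39027539400382, array([[   1. ,    0. ,   -0. , -524.9],
       [   0. ,   -1. ,    0.2,  -30.9],
       [  -0. ,   -0.2,   -1. ,  388.6],
       [   0. ,    0. ,    0. ,    1. ]]))
```

View pics/w0.png

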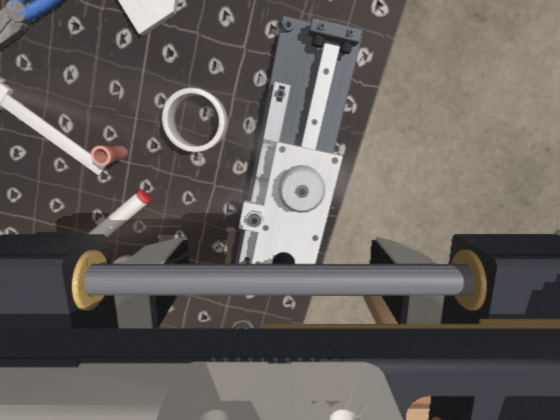

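The wrist picture shows the ring at (195,120), the spigot screw at (302,191), the front lug nut at (254,219) and the index bar running from (283,85) to (245,260).

```bash
python3 - <<'E'
from h import *
np.set_printoptions(precision=1,suppress=True)
w=P("wrist")
for n,u,v,z in (("ring",195,120,26),("screw",302,191,67),("nut",254,219,40),("handle",284,258,98),("baseTL",283,17,12),("baseBL",240,257,12)): print(n,onz(w,u,v,z))
im=cv2.imread("pics/w0.png")[70:270,150:350]
cv2.imwrite("pics/w0c.png",cv2.resize(im,None,fx=3,fy=3,interpolation=cv2.INTER_CUBIC))
E
```

```text
ring [438.   69.4  26. ]
screw [547.4   2.6  67. ]
nut [498.4 -33.3  40. ]
handle [529.8 -54.   98. ]
baseTL [529.1 169.6  12. ]
baseBL [478.7 -88.5  12. ]
```

View pics/w0c.png

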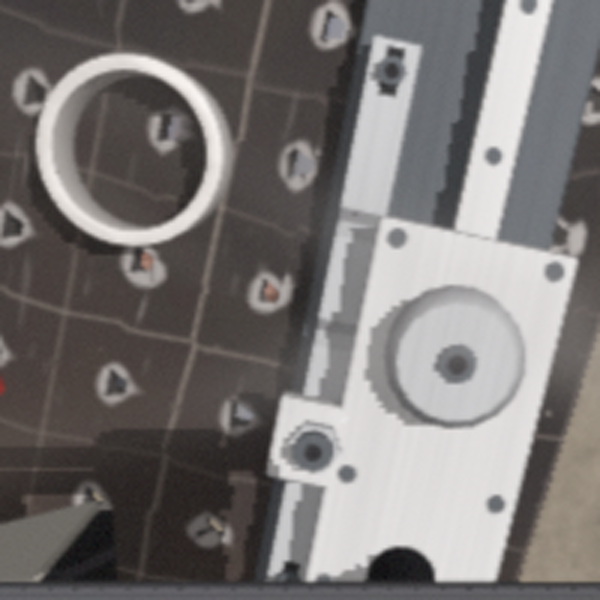

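The crop shows the first notch at about (335,326), which is picture pixel (262,179). The second is at (358,213). The ring outline is centred at (134,149). The slide is turned about -11°. I'll go above the ring.

```bash
python3 -m pendant '[[[-0.48,0.39,-0.8],[0,0,0],1],[[-0.48,0.39,-0.8],[0,0,0],1],[[-0.48,0.39,-0.8],[0,0,0],1],[[-0.48,0.39,-0.8],[0,0,0],1],[[-0.48,0.39,-0.8],[0,0,0],1],[[-0.48,0.39,-0.8],[0,0,0],1],[[0,0,0],[0,0,0],1],[[0,0,0],[0,0,0],1],[[0,0,0],[0,0,0],1],[[0,0,0],[0,0,0],1]]'; python3 - <<'E'
from h import *
np.set_printoptions(precision=1,suppress=True)
w=P("wrist");cv2.imwrite("pics/w1.png",bot.capture("wrist"))
print([proj(w,np.array(X)) for X in ((438,70.5,26),(438,70.5,0),(438,102.5,26))]); print(bot.get_obs()["tool_pos"])
E
```

```text
time: 1.03
tool_pos: [440.6, 69.7, 101.1]
tcp_rot: [3.138, 0.0, 1.57]
contact_force: [0.1, -0.4, -0.3]
grip_width: 91.7
finger_force: 0.0
[(np.float64(274.14580479888605), np.float64(222.55740091231348)), (np.float64(274.46170644467384), np.float64(212.65217484158876)), (np.float64(273.97385240986455), np.float64(175.38510286861322))]
[440.4  69.7 101. ]
```

View pics/w1.png

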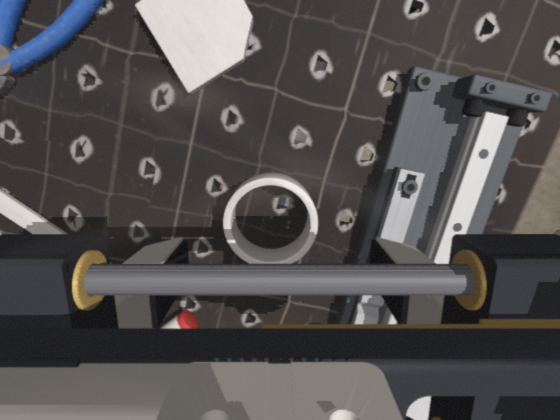

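The ring's far rim is at row 173 and its centre is at column 271, so the ring is at about (436, 72). I'll descend and grip.

```bash
python3 -m pendant '[[[-0.15,0.08,-0.5],[0,0,0],1],[[0,0,-0.6],[0,0,0],1],[[0,0,-0.6],[0,0,0],1],[[0,0,-0.6],[0,0,0],1],[[0,0,-0.33],[0,0,0],1],[[0,0,0],[0,0,0],1],[[0,0,0],[0,0,0],0.1],[[0,0,0],[0,0,0],0.1],[[0,0,0],[0,0,0],0.1],[[0,0,0],[0,0,0],0.1]]'
```

```text
time: 1.92
tool_pos: [434.8, 72.6, 21.7]
tcp_rot: [3.14, 0.0, 1.571]
contact_force: [-0.1, 0.4, -0.1]
grip_width: 70.1
finger_force: 0.0
```

```bash
python3 -m pendant '[[[0,0,0],[0,0,0],0],[[0,0,0],[0,0,0],0],[[0,0,0],[0,0,0],0],[[0,0,0],[0,0,0],0],[[0,0,0],[0,0,0],0],[[0,0,0],[0,0,0],0],[[0,0,0],[0,0,0],0],[[0,0,0],[0,0,0],0],[[0,0,0],[0,0,0],0],[[0,0,0],[0,0,0],0]]'
```

```text
time: 2.75
tool_pos: [434.6, 72.6, 21.5]
tcp_rot: [3.14, 0.0, 1.571]
contact_force: [-0.4, 0.5, 6.5]
grip_width: 62.9
finger_force: 30.0
```

```bash
python3 -m pendant '[[[0,0,0.7],[0,0,0],0],[[0,0,0.8],[0,0,0],0],[[0.63,-0.62,0.4],[0,0,0],0],[[0.63,-0.62,0.4],[0,0,0],0],[[0.63,-0.62,0.4],[0,0,0],0],[[0.63,-0.62,0.4],[0,0,0],0],[[0.63,-0.62,0.4],[0,0,0],0],[[0.63,-0.62,0.4],[0,0,0],0],[[0,0,0],[0,0,0],0],[[0,0,0],[0,0,0],0]]'; python3 - <<'E'
from h import *
w=P("wrist");im=bot.capture("wrist");cv2.imwrite("pics/w2.png",im[20:280,120:420]); cv2.imwrite("pics/w2c.png",cv2.resize(im[20:280,120:420],None,fx=2.2,fy=2.2,interpolation=cv2.INTER_CUBIC)); cv2.imwrite("pics/w2full.png",im)
np.savez("w2",f=w[0],cx=w[1],cy=w[2],M=w[3])
E
```

```text
time: 3.58
tool_pos: [548.0, -39.9, 137.9]
tcp_rot: [3.141, 0.0, 1.569]
contact_force: [-0.8, 0.1, -1.8]
grip_width: 63.3
finger_force: 30.0
```

View pics/w2c.png

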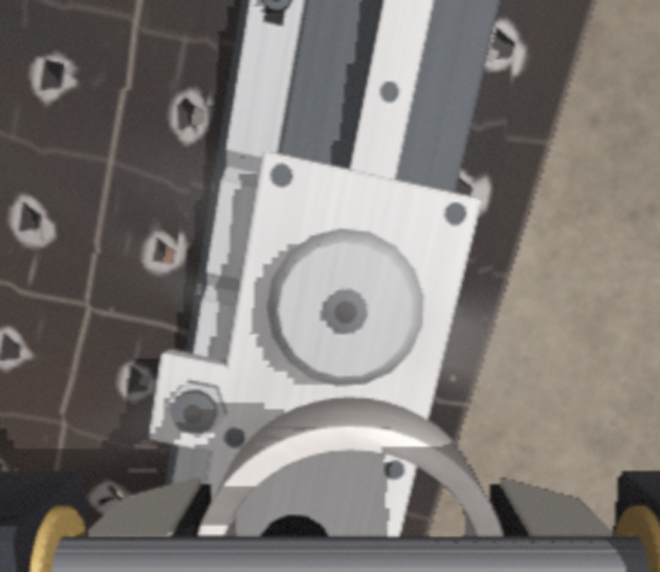

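The close view shows the screw at crop (344,312), the second and first notches at (240,160) and (222,283), and the lug nut at (193,410). The held ring's far rim is at row 398.

```bash
python3 - <<'E'
from h import *
np.set_printoptions(precision=1,suppress=True)
d=np.load("w2.npz");w=(d["f"],d["cx"],d["cy"],d["M"]);print(-w[3][:3,:3].T@w[3][:3,3])
g=lambda u,v,z:onz(w,120+u/2.2,20+v/2.2,z)
e1=g(283,170,46)
sp=g(344,312,67);print("screw",sp)
L=g(264,155,46);Rr=g(477,199,46);print("plate corners",L,Rr,np.linalg.norm(L-Rr), np.degrees(np.arctan2(*(Rr-L)[[1,0]])))
uy=np.array([-(Rr-L)[1],(Rr-L)[0],0])/np.linalg.norm(Rr-L)
ux=np.array([uy[1],-uy[0],0]); pl=sp-40*ux-42*uy; print("plunger",pl,"handle",sp-85*uy)
n1=g(221,283,26);n2=g(240,161,26);print("notches",n1,n2,"sep",(n2-n1)@uy,"travel",(n1-pl)@uy,"lateral",(n1-pl)@ux)
for z in (115.9,141.9):
    print("ring apex", [ (k,g(355,v,z)[1]) for k,v in (("398",398),("428",428),("450",450))],"sides",g(203,540,z)[0],g(507,540,z)[0])
t=bot.get_obs()["tool_pos"];print(t,sp[:2]-t[:2],(sp[:2]-t[:2])/30)
E
```

```text
[548.1  25.2 278.9]
screw [546.8   2.2  67. ]
plate corners [522.8  46.8  46. ] [587.3  34.1  46. ] 65.6923608084527 -11.19258626160134
plunger [499.4 -31.3  67. ] handle [530.3 -81.2  67. ]
notches [504.9   7.6  26. ] [512.8  46.8  26. ] sep 40.07330810447544 travel 39.155449006541666 lateral -2.2153641555775407
ring apex [('398', np.float64(-12.011409992155912)), ('428', np.float64(-19.079980806324322)), ('450', np.float64(-24.35715905873392))] sides 513.2741340389346 585.9261642437831
ring apex [('398', np.float64(-6.074191826139206)), ('428', np.float64(-12.015283225535434)), ('450', np.float64(-16.450719914608193))] sides 518.8288473366123 579.8924432382798
[546.8 -39.  137.2] [ 0.  41.1] [0.  1.4]
```

```bash
python3 -m pendant '[[[0,0.3,-0.29],[0,0,-0.33],0],[[0,0.3,-0.29],[0,0,-0.33],0],[[0,0.3,-0.29],[0,0,-0.33],0],[[0,0.3,-0.29],[0,0,-0.33],0],[[0,0.3,-0.29],[0,0,-0.33],0],[[0,0,0],[0,0,0],0],[[0,0,0],[0,0,0],0],[[0,0,0],[0,0,0],0],[[0,0,0],[0,0,0],0],[[0,0,0],[0,0,0],0]]'; python3 - <<'E'
from h import *
np.set_printoptions(precision=1,suppress=True)
o=bot.get_obs();print(o["tool_pos"],o["tcp_rot"],o["contact_force"])
a=bot.capture("scene")[150:290,230:400];b=bot.capture("side")[180:320,270:440];c=bot.capture("wrist")[80:290,150:402]
f=lambda i,s:cv2.resize(i,s,interpolation=cv2.INTER_CUBIC)
cv2.imwrite("pics/m3.png",np.hstack([f(a,(360,296)),f(b,(360,296))])); 
cv2.imwrite("pics/m3.png",np.vstack([np.hstack([f(a,(364,300)),f(b,(364,300))]),np.hstack([f(c,(360,300)),np.zeros((300,368,3),np.uint8)])]))
E
```

```text
time: 4.47
tool_pos: [547.7, 5.6, 94.8]
tcp_rot: [3.141, 0.0, 1.373]
contact_force: [0.3, -0.4, -1.3]
grip_width: 63.3
finger_force: 30.0
[547.7   5.6  94.8] [3.1 0.  1.4] [ 0.3 -0.4 -1.3]
```

View pics/m3.png

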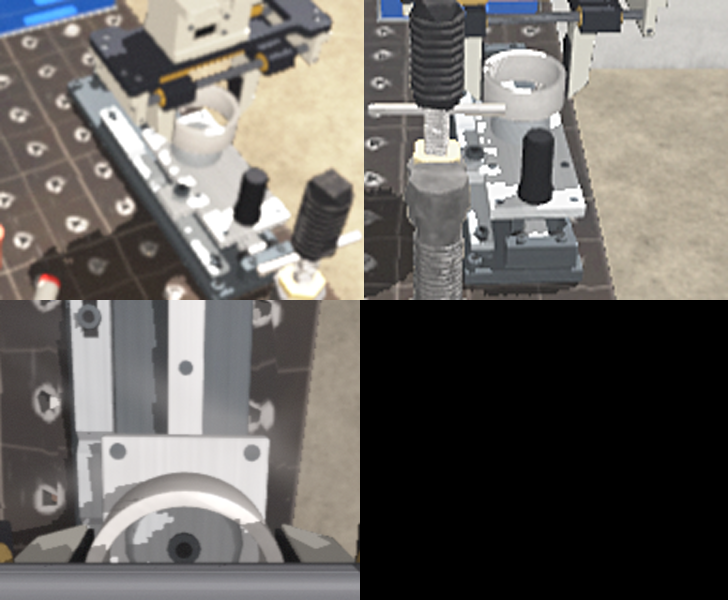

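The ring sits over the spigot. In the wrist crop the screw is at (184,549), the ring's lower far edge is at row 473 and its top far edge at about row 488.

```bash
python3 - <<'E'
from h import *
np.set_printoptions(precision=1,suppress=True)
w=P("wrist")
g=lambda u,v,z:onz(w,150+u/1.4286,80+(v-300)/1.4286,z)
uy=np.array([.194,.981,0])
s=g(184,549,67);t=bot.get_obs()["tool_pos"]
print("screw",s,"tcp",t)
for v,z in ((473,73),(488,99)): a=g(186,v,z); print("ring centre",a-32*uy)
print("sides",g(91,560,99),g(284,560,99))
E
```

```text
screw [547.3   2.8  67. ] tcp [547.6   5.7  94.6]
ring centre [547.9   1.5  73. ]
ring centre [548.    2.9  99. ]
sides [521.1  17.5  99. ] [579.3   5.8  99. ]
```

Ring and spigot agree within about 1 mm. I'll lower gently.

```bash
python3 -m pendant '[[[0,0,-0.2],[0,0,0],0],[[0,0,-0.2],[0,0,0],0],[[0,0,-0.15],[0,0,0],0],[[0,0,-0.1],[0,0,0],0],[[0,0,0],[0,0,0],0],[[0,0,0],[0,0,0],0],[[0,0,0],[0,0,0],0],[[0,0,0],[0,0,0],0],[[0,0,0],[0,0,0],0],[[0,0,0],[0,0,0],0]]'
```

```text
time: 5.45
tool_pos: [547.6, 6.0, 75.0]
tcp_rot: [3.141, 0.0, 1.373]
contact_force: [-0.2, 0.2, -1.7]
grip_width: 63.4
finger_force: 30.0
```

```bash
python3 -m pendant '[[[0,0,-0.1],[0,0,0],0],[[0,0,-0.1],[0,0,0],0],[[0,0,0],[0,0,0],0],[[0,0,0],[0,0,0],0],[[0,0,0],[0,0,0],0],[[0,0,0],[0,0,0],0],[[0,0,0],[0,0,0],0],[[0,0,0],[0,0,0],0],[[0,0,0],[0,0,0],0],[[0,0,0],[0,0,0],0]]'
```

```text
time: 6.28
tool_pos: [547.5, 6.0, 68.9]
tcp_rot: [3.141, 0.0, 1.373]
contact_force: [0.3, 0.3, -2.2]
grip_width: 63.2
finger_force: 30.0
```

```bash
python3 -m pendant '[[[0,0,-0.03],[0,0,0],0],[[0,0,0],[0,0,0],0],[[0,0,0],[0,0,0],0.8],[[0,0,0],[0,0,0],0.8],[[0,0,0],[0,0,0],0.8],[[0,0,0],[0,0,0],0.8],[[0,0,0],[0,0,0],0.8],[[0,0,0.2],[0,0,0],0.8],[[0,0,0.6],[0,0,0],0.8],[[0,0,0.6],[0,0,0],0.8]]'
```

```text
time: 7.12
tool_pos: [547.0, 6.1, 110.2]
tcp_rot: [-3.14, 0.0, 1.373]
contact_force: [0.1, -0.2, 0.2]
grip_width: 82.3
finger_force: 0.0
```

```bash
python3 -m pendant '[[[0,0,0.5],[0,0,0],0.8],[[-0.11,-0.58,0.1],[0,0,0],0.4],[[-0.11,-0.58,0.1],[0,0,0],0.2],[[-0.11,-0.58,0.1],[0,0,0],0.1],[[-0.11,-0.58,0.1],[0,0,0],0.1],[[-0.11,-0.58,0.1],[0,0,0],0.1],[[0,0,0],[0,0,0],0.1],[[0,0,0],[0,0,0],0.1],[[0,0,0],[0,0,0],0.1],[[0,0,0],[0,0,0],0.1]]'; python3 - <<'E'
from h import *
print(bot.get_obs()["tool_pos"])
w=P("wrist");im=bot.capture("wrist");np.savez("w4",f=w[0],cx=w[1],cy=w[2],M=w[3])
sd=bot.capture("side")[180:320,270:440]
b=cv2.resize(im[40:280,170:390],None,fx=2.2,fy=2.2,interpolation=cv2.INTER_CUBIC)
s=cv2.resize(sd,(316,260),interpolation=cv2.INTER_CUBIC)
o=np.zeros((528,800,3),np.uint8);o[:,:484]=b;o[:260,484:]=s;cv2.imwrite("pics/m4.png",o)
E
```

```text
time: 7.95
tool_pos: [531.0, -80.2, 139.9]
tcp_rot: [-3.141, -0.0, 1.373]
contact_force: [1.5, 0.2, -0.4]
grip_width: 50.2
finger_force: 0.0
[531.01916511 -80.17480722 139.93394524]
```

View pics/m4.png

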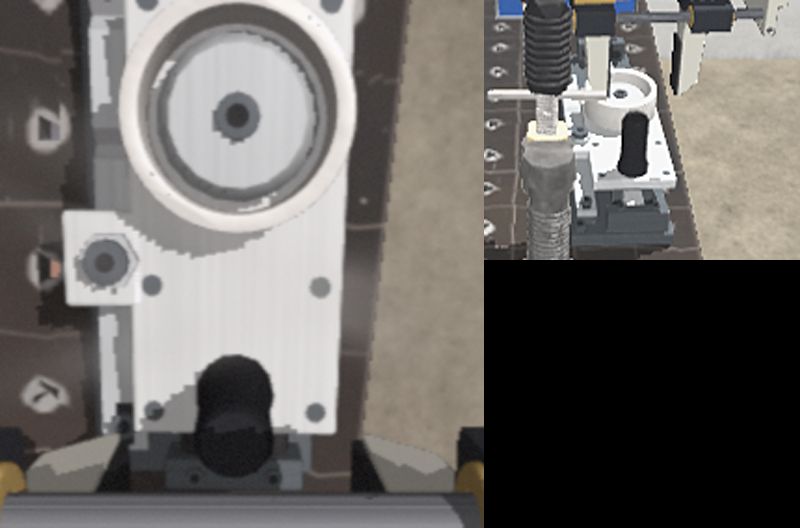

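The ring is seated flat around the spigot and the fingers straddle the handle. In the crop the screw is at (237,116), the nut at (105,262) and the handle top at about (234,445).

```bash
python3 - <<'E'
from h import *
np.set_printoptions(precision=1,suppress=True)
d=np.load("w4.npz");w=(d["f"],d["cx"],d["cy"],d["M"])
g=lambda u,v,z:onz(w,170+u/2.2,40+v/2.2,z)
s=g(237,116,67);uy=np.array([.194,.981,0])
print("screw",s,"nut",g(105,262,60),"handle pred",s-85*uy,"handle top bottom-edge",g(233,478,97),g(234,440,98),"ringtop c",g(238,113,72))
print("jaw mid",g(241,450,123))
E
```

```text
screw [547.   2.  67.] nut [500.3 -30.3  60. ] handle pred [530.5 -81.4  67. ] handle top bottom-edge [527.5 -90.6  97. ] [529.9 -79.7  98. ] ringtop c [547.4   2.3  72. ]
jaw mid [532.9 -73.8 123. ]
```

```bash
python3 -m pendant '[[[0,-0.03,-0.5],[0,0,0],0.1],[[0,0,-0.5],[0,0,0],0.1],[[0,0,-0.5],[0,0,0],0.1],[[0,0,-0.5],[0,0,0],0.1],[[0,0,-0.2],[0,0,0],0.1],[[0,0,0],[0,0,0],0.1],[[0,0,0],[0,0,0],-0.3],[[0,0,0],[0,0,0],-0.4],[[0,0,0],[0,0,0],-0.45],[[0,0,0],[0,0,0],-0.5]]'
```

```text
time: 8.88
tool_pos: [531.5, -82.0, 74.7]
tcp_rot: [3.14, 0.0, 1.373]
contact_force: [0.1, 0.8, 0.0]
grip_width: 28.4
finger_force: 0.0
```

```bash
python3 -m pendant '[[[0,0,0],[0,0,0],-0.6],[[0,0,0],[0,0,0],-0.7],[[0,0,0],[0,0,0],-0.8],[[0,0,0],[0,0,0],-0.8],[[0,0,0],[0,0,0],-0.8],[[0,0,0],[0,0,0],-0.8],[[0,0,0],[0,0,0],-0.8],[[0,0,0],[0,0,0],-0.8],[[0,0,0],[0,0,0],-0.8],[[0,0,0],[0,0,0],-0.8]]'; python3 -c "
from h import *
print(bot.get_obs()['moment'],bot.get_obs()['contact_force'])"
```

```text
time: 9.72
tool_pos: [529.1, -81.4, 74.3]
tcp_rot: [-3.138, -0.0, 1.373]
contact_force: [-7.6, 0.6, 5.8]
grip_width: 21.1
finger_force: 30.0
[1.55904186e-01 1.25992666e+00 5.61516715e-04] [-7.59086516  0.61944809  5.84145645]
```

Gripped. I'll ease the carriage 30 mm along the slide, also relieving the small sideways push.

```bash
python3 -m pendant '[[[0.014,0.098,0],[0,0,0],-0.8],[[0.014,0.098,0],[0,0,0],-0.8],[[0.014,0.098,0],[0,0,0],-0.8],[[0.014,0.098,0],[0,0,0],-0.8],[[0.014,0.098,0],[0,0,0],-0.8],[[0.014,0.098,0],[0,0,0],-0.8],[[0.014,0.098,0],[0,0,0],-0.8],[[0.014,0.098,0],[0,0,0],-0.8],[[0.014,0.098,0],[0,0,0],-0.8],[[0.014,0.098,0],[0,0,0],-0.8]]'; python3 - <<'E'
from h import *
im=bot.capture("wrist"); w=P("wrist");np.savez("w5",f=w[0],cx=w[1],cy=w[2],M=w[3]);cv2.imwrite("pics/w5full.png",im)
o=bot.get_obs();print(o["tool_pos"],o["contact_force"],o["moment"])
cv2.imwrite("pics/w5.png",cv2.resize(im[0:290,90:420],None,fx=2,fy=2,interpolation=cv2.INTER_CUBIC))
E
```

```text
time: 10.55
tool_pos: [535.1, -52.4, 74.4]
tcp_rot: [3.142, 0.0, 1.373]
contact_force: [-3.2, -1.7, 5.0]
grip_width: 21.2
finger_force: 30.0
[535.28231439 -51.77382918  74.37680942] [-2.92714943  1.22937999  6.23752553] [ 0.24443712  0.67405935 -0.01668818]
```

View pics/w5.png

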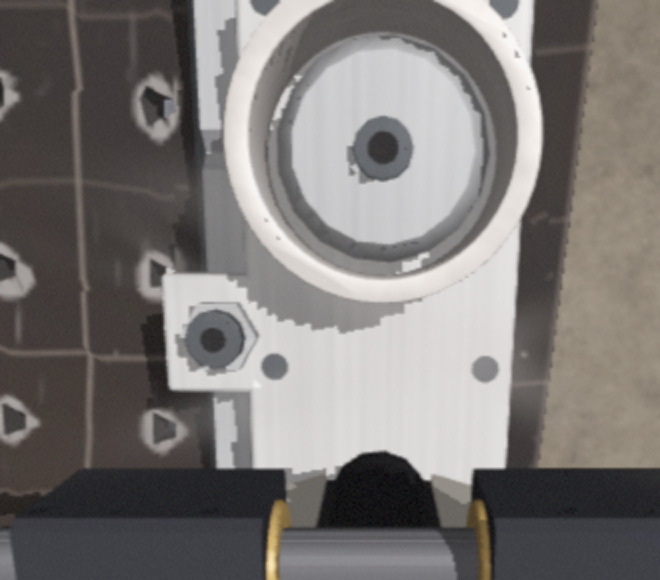

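The carriage moved with the hand. In the crop the screw is at (383,148), the nut at (213,340), and the second notch appears as a dark band at about (211,148).

```bash
python3 - <<'E'
from h import *
np.set_printoptions(precision=1,suppress=True)
d=np.load("w5.npz");w=(d["f"],d["cx"],d["cy"],d["M"])
g=lambda u,v,z:onz(w,90+u/2,v/2,z)
uy=np.array([.193,.981,0]);ux=np.array([.981,-.193,0])
s=g(383,148,67);pl=s-40*ux-42*uy
print("screw",s,"moved",(s-[547,2.1,67])@uy)
for v in (131,148,165): n=g(211,v,26);print(v,n,(n-pl)@uy-40)
E
```

```text
screw [553.4  31.7  67. ] moved 30.258471331846113
131 [511.1  50.2  26. ] 11.941445934695942
148 [510.   46.1  26. ] 7.742490607602235
165 [509.  42.  26.] 3.494495006816962
```

```bash
python3 -m pendant '[[[0.006,0.033,0],[0,0,0],-0.8],[[0.006,0.033,0],[0,0,0],-0.8],[[0.006,0.033,0],[0,0,0],-0.8],[[0.006,0.033,0],[0,0,0],-0.8],[[0.006,0.033,0],[0,0,0],-0.8],[[0,0,0],[0,0,0],-0.8],[[0,0,0],[0,0,0],-0.8],[[0,0,0],[0,0,0],-0.8],[[0,0,0],[0,0,0],-0.8],[[0,0,0],[0,0,0],-0.8]]'
```

```text
time: 11.43
tool_pos: [536.4, -46.3, 74.4]
tcp_rot: [3.141, -0.002, 1.373]
contact_force: [-2.3, 4.6, 5.2]
grip_width: 21.3
finger_force: 30.0
```

```bash
python3 -m pendant '[[[0.006,0.033,0],[0,0,0],-0.8],[[0,0,0],[0,0,0],-0.8],[[0,0,0],[0,0,0],-0.8],[[0,0,0],[0,0,0],-0.8],[[0,0,0],[0,0,0],-0.8],[[0,0,0],[0,0,0],-0.8],[[0,0,0],[0,0,0],-0.8],[[0,0,0],[0,0,0],-0.8],[[0,0,0],[0,0,0],-0.8],[[0,0,0],[0,0,0],-0.8]]'
```

```text
time: 12.27
tool_pos: [536.5, -46.0, 74.4]
tcp_rot: [3.141, -0.001, 1.373]
contact_force: [-2.6, 1.8, 5.1]
grip_width: 21.4
finger_force: 30.0
```

```bash
python3 -m pendant '[[[0.006,0.033,0],[0,0,0],-0.8],[[0,0,0],[0,0,0],-0.8],[[0,0,0],[0,0,0],-0.8],[[0,0,0],[0,0,0],-0.8],[[0,0,0],[0,0,0],-0.8],[[0,0,0],[0,0,0],-0.8],[[0,0,0],[0,0,0],-0.8],[[0,0,0],[0,0,0],-0.8],[[0,0,0],[0,0,0],-0.8],[[0,0,0],[0,0,0],-0.8]]'
```

```text
time: 13.1
tool_pos: [536.5, -45.7, 74.4]
tcp_rot: [3.141, 0.0, 1.373]
contact_force: [-2.8, -1.8, 5.2]
grip_width: 21.3
finger_force: 30.0
```

The force ran +4.6, +1.8, −1.8 N with almost no motion, which points to the notch. A small careful probe will confirm it, well below the 6–8 N needed to break out.

```bash
python3 -m pendant '[[[0.004,0.02,0],[0,0,0],-0.8],[[0,0,0],[0,0,0],-0.8],[[0,0,0],[0,0,0],-0.8],[[0,0,0],[0,0,0],-0.8],[[0,0,0],[0,0,0],-0.8],[[0,0,0],[0,0,0],-0.8],[[0,0,0],[0,0,0],-0.8],[[0,0,0],[0,0,0],-0.8],[[0,0,0],[0,0,0],-0.8],[[0,0,0],[0,0,0],-0.8]]'; python3 - <<'E'
from h import *
w=P("wrist");im=bot.capture("wrist");print(bot.get_obs()["contact_force"],bot.get_obs()["tool_pos"])
# screw position by template from w5
a=cv2.imread("pics/w5full.png");T=a[55:95,262:302];r=cv2.matchTemplate(im[:180],T,cv2.TM_CCOEFF_NORMED);_,v,_,l=cv2.minMaxLoc(r)
u=np.array(l)-[262,55]+[281.5,74];print(v,u,onz(w,*u,67))
np.savez("w6",f=w[0],cx=w[1],cy=w[2],M=w[3])
cv2.imwrite("pics/w6.png",cv2.resize(im[0:200,150:350],(800,600) if 0 else (600,600),interpolation=cv2.INTER_CUBIC))
E
```

```text
time: 13.93
tool_pos: [536.6, -45.6, 74.3]
tcp_rot: [3.141, 0.001, 1.373]
contact_force: [-3.4, -3.1, 5.7]
grip_width: 21.2
finger_force: 30.0
[-2.94404178 -4.71385225  5.94307924] [536.55643034 -45.59044335  74.3785108 ]
0.959610104560852 [281.5  74. ] [554.66425389  37.82683619  67.        ]
```

View pics/w6.png

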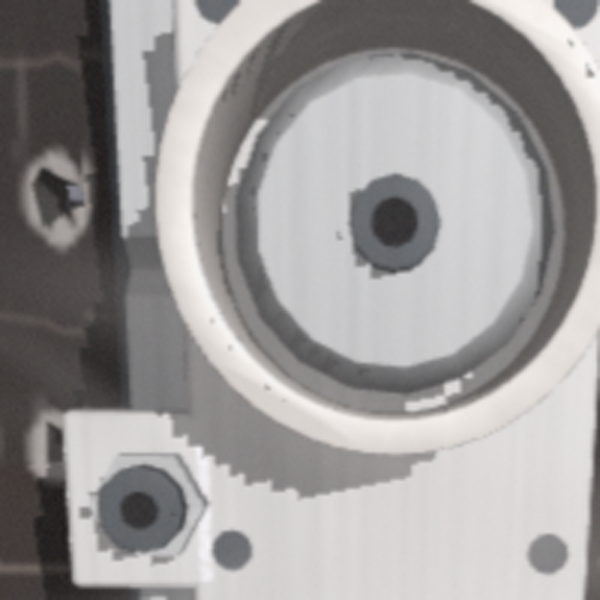

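The crop shows the screw at (394,221) and the second notch band at rows 235–268, centred near (142,252). The resistance rises without motion.

```bash
python3 - <<'E'
from h import *
np.set_printoptions(precision=1,suppress=True)
d=np.load("w6.npz");w=(d["f"],d["cx"],d["cy"],d["M"])
g=lambda u,v,z:onz(w,150+u/3,v/3,z)
uy=np.array([.193,.981,0]);ux=np.array([.981,-.193,0])
s=g(394,221,67);pl=s-40*ux-42*uy
print(s,(s-[547,2.1,67])@uy)
for v in (235,252,268): n=g(142,v,26);print(v,n,(n-pl)@uy-40)
E
python3 -m pendant '[[[-0.004,-0.03,0],[0,0,0],-0.8],[[0,0,0],[0,0,0],-0.8],[[0,0,0],[0,0,0],-0.8],[[0,0,0],[0,0,0],-0.8],[[0,0,0],[0,0,0],-0.8],[[0,0,0],[0,0,0],-0.8],[[0,0,0],[0,0,0],-0.8],[[0,0,0],[0,0,0],-0.8],[[0,0,0],[0,0,0],-0.8],[[0,0,0],[0,0,0],-0.8]]'
```

```text
[554.6  38.   67. ] 36.6571105697512
235 [511.8  49.9  26. ] 5.3881457735664995
252 [511.   47.1  26. ] 2.5470989013299032
268 [510.4  44.5  26. ] -0.14723826009876007
time: 14.82
tool_pos: [536.5, -45.9, 74.4]
tcp_rot: [3.141, 0.0, 1.373]
contact_force: [-3.2, -1.5, 7.1]
grip_width: 21.3
finger_force: 30.0
```

The dark band is the notch's far flank, so its lower edge is the apex. That leaves about 0 mm to go, in agreement with the force evidence. The handle is gripped with nearly no push along the slide, so I'll hand in.

```bash
python3 -c "
from plant import bot
o=bot.get_obs();print(o['contact_force'],o['finger_force']);print(bot.close_job())"
```

```text
[-3.22050996 -1.46748448  7.12282937] 30.000621783547103
the job is handed in; nothing more can be done
None
```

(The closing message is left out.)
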